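Back the connector feed dial up one notch past its ratchet pawl

TASK

The connector dial on the belt has been fed one notch too far, and one connector has gone past the pointer. Without picking anything up, tip the ball-ended lever of the ratchet pawl over with a fingertip so that the pawl lifts out and stays up, push a spoke of the star handle to turn the dial back (counterclockwise seen from above) by one notch so that this connector stands at the pointer, then tip the lever back so that the pawl drops fully into the dial's notch. Push gently, and leave the connectors in their nests and the other things where they are.

Things in the scene. Friction and masses are not known exactly. Their poses are not given: they have to be found in the camera images.
- feeder: connector feed dial on an aluminium pallet (242 x 232 x 12 mm) on the stopped belt, too heavy to shift. Origin: underside of the pallet, on the dial's axis; z up; -x is the pawl's side, -y the pointer's; angles below count from its +x towards its +y. Its steel dial (100 mm radius, top 40 mm above the belt) has ten nests, and ten saw teeth 10 mm high round its upper rim
- hub (a point): top of the hub of the star handle, on the dial's axis, 99 mm above the belt (a screw stands 4 mm higher); the hub's radius is 17 mm. Four spokes 90 degrees apart run out from it at 85 mm. Nest walls end 47 mm and connectors 54 mm above the belt, so fingertips 65 to 75 mm above the belt reach the spokes and clear the connectors
- dial (a joint): dial angle in rad, 0 at the start, growing counterclockwise from above. The ratchet lets it turn clockwise (feed). One notch is 36 degrees; one notch back is +0.628. It drags (0.12 N m, some 3 N at a spoke), does not coast and stays where left. The pawl drops fully home only within 0.07 rad of a whole notch; when down it stops the dial at most 0.08 past the notch backward
- pawl (a joint): ratchet pawl angle in rad: 0 = nose fully down in its notch (start), 1.15 = lifted, lever against its stop pin. It is a tumbler: its weighted lever falls by itself to whichever side of about 0.8 it has been tipped, and stays there; half a newton on the ball moves it. The nose clears the teeth above 0.3; a nose come down on a tooth rests at up to 0.25
- pawl_ball (a point): centre of the steel ball (22 mm across) on the pawl's thumb lever, 48 mm from the pivot: push this. At the start it leans to the feeder's +y, 24 mm short of the pivot, 104 mm above the belt; tipped to -y (pawl lifted) it ends 28 mm beyond the pivot, 101 mm above the belt. The lifted nose end then stands 20 to 42 mm on the +y side of the pivot, up to 110 mm above the belt
- pawl_pivot (a point): pivot of the pawl, fixed at x = -94, y = -50 mm in the feeder's frame, 62 mm above the belt; its axis is the feeder's x. The grey post on its outer (-x) side ends 80 mm above the belt
- pointer_tip (a point): tip of the fixed dark pointer over the dial's rim, 56 mm above the belt, 81 mm from the dial's axis at 270 degrees in the feeder's frame
- spoke_1 (a point): centre of the black ball knob (19 mm across) at the end of a spoke of the star handle, 60 mm from the dial's axis, 85 mm above the belt; the spoke is a level steel rod 9 mm thick from here to the hub. Turns with the dial; at 252 degrees in the feeder's frame at the start
- spoke_2 (a point): centre of the black ball knob (19 mm across) at the end of a spoke of the star handle, 60 mm from the dial's axis, 85 mm above the belt; the spoke is a level steel rod 9 mm thick from here to the hub. Turns with the dial; at 342 degrees in the feeder's frame at the start
- spoke_3 (a point): centre of the black ball knob (19 mm across) at the end of a spoke of the star handle, 60 mm from the dial's axis, 85 mm above the belt; the spoke is a level steel rod 9 mm thick from here to the hub. Turns with the dial; at 72 degrees in the feeder's frame at the start
- spoke_4 (a point): centre of the black ball knob (19 mm across) at the end of a spoke of the star handle, 60 mm from the dial's axis, 85 mm above the belt; the spoke is a level steel rod 9 mm thick from here to the hub. Turns with the dial; at 162 degrees in the feeder's frame at the start
- conn_1: loose grey connector block with pins, 11 x 34 x 14 mm, lying in a nest of the dial, 56 mm from its axis (at the start at 234 degrees in the feeder's frame: the one fed past the pointer, to come back to 270); origin at the middle of its underside, 40 mm above the belt; long side radial. To be left in its nest
- conn_2: loose grey connector block with pins, 11 x 34 x 14 mm, lying in a nest of the dial, 56 mm from its axis (at the start at 270 degrees, at the pointer); origin at the middle of its underside, 40 mm above the belt; long side radial. To be left in its nest
- conn_3: loose grey connector block with pins, 11 x 34 x 14 mm, lying in a nest of the dial, 56 mm from its axis (at the start at 306 degrees); origin at the middle of its underside, 40 mm above the belt; long side radial. To be left in its nest
- conn_4: loose grey connector block with pins, 11 x 34 x 14 mm, lying in a nest of the dial, 56 mm from its axis (at the start at 342 degrees); origin at the middle of its underside, 40 mm above the belt; long side radial. To be left in its nest
- conn_5: loose grey connector block with pins, 11 x 34 x 14 mm, lying in a nest of the dial, 56 mm from its axis (at the start at 18 degrees); origin at the middle of its underside, 40 mm above the belt; long side radial. To be left in its nest
- hex_key: loose hexagon key, 26 x 69 x 4 mm, on a corner of the pallet; bystander
- spare_knob: loose black instrument knob, 24 mm across, 16 mm high, on a corner of the pallet; bystander
- screwdriver: loose small screwdriver, 131 mm long, on the bench to the right; bystander
- flux_bottle: loose small orange bottle, 30 x 30 x 58 mm, on the bench to the right; bystander
- solder_spool: loose spool, 52 mm across, 36 mm high, on the bench to the right; bystander
- board_b: loose circuit board, 66 x 104 x 8 mm, on the belt near the robot; bystander
- usb_stick: loose black memory stick, 17 x 52 x 8 mm, on the belt near the robot; bystander

How it is judged:
On the way, in this order (a step that is already met when the one before it is completed fails the run):
1. the pawl is lifted clear of the teeth while the dial is still in its first notch (value of joint pawl above 0.4 rad and value of joint dial between -0.12 and 0.12 rad), for 0.2 s.
2. the dial is pushed back, more than half a notch (value of joint dial above 0.35 rad), for 0.1 s.
3. the pawl is down in the next notch back (value of joint dial between 0.528 and 0.728 rad and value of joint pawl below 0.06 rad), for 0.2 s.
At the end, for the whole second after the job is handed in: the dial stands one notch (0.628 rad) counterclockwise of its start, within 0.10 rad, at rest; the pawl's nose is fully down in the notch (pawl angle under 0.06 rad); all five connectors still lie in their nests (all of step 3 and velocity of joint dial between -0.05 and 0.05 rad/s and height (world z) of conn_1 between 0.0375 and 0.0445 m and height (world z) of conn_2 between 0.0375 and 0.0445 m and height (world z) of conn_3 between 0.0375 and 0.0445 m and height (world z) of conn_4 between 0.0375 and 0.0445 m and height (world z) of conn_5 between 0.0375 and 0.0445 m); the robot touches nothing.
It fails at once if a connector is lifted or knocked out of its nest (height (world z) of any of conn_1, conn_2, conn_3, conn_4, conn_5 above 0.047 m or height (world z) of any of conn_1, conn_2, conn_3, conn_4, conn_5 below 0.035 m).
It fails at once if a bystander is shifted by more than 30 mm (distance of any of hex_key, spare_knob, screwdriver, flux_bottle, solder_spool, board_b, usb_stick from where it was at the start of the episode above 0.03 m).
It fails at once if the feeder is pushed or squeezed with more than 60 N (contact force between the fingers and feeder above 60 N).
It also fails if it takes over 48 s, if anything falls off the work surface, if the arm or the gripper's body presses on something with over 40 N, if the wrist force passes 120 N, or if a joint passes its speed limit or range.

ROBOT

A 7-joint arm with a two-finger parallel gripper is mounted at the origin on the work surface; the furniture and walls round the work are solid. World frame = base frame: x ahead of the robot, y to its left, z up, the work surface at z = 0. Lengths are in m, angles in rad, forces in N, time in s.
With the tool pointing down it reaches from about 0.425 to 0.875 m from the base axis. Payload 4.7 kg.
Tool frame: the origin (TCP) lies at the very end of the fingers, on their centre line; the grasp point (between the pads) lies 19 mm behind it; y points along the fingers, z is the direction in which the jaws open and shut, and the axes are right-handed (so a half turn about y gives the same grasp; the last joint's range is limited). The gripper opens to 87 mm and grips with 3 to 60 N. Pads are 19 mm wide; open, the fingers measure 117 mm over their backs; the gripper's body (75 mm by 190 mm) begins 51 mm behind the grasp point.
Start: joints at [1.349, 0.321, -0.07, 1.45, 0.023, 1.371, -0.057], TCP at [0.152, -0.632, 0.223] pointing down, gripper open.
Joint ranges: [-2.86, 2.86], [-0.3, 2.09], [-1.38, 1.24], [0.06, 2.45], [-1.56, 4.7], [0.09, 2.05], [-2.69, 2.69]. Speed limits (rad/s): [2.57, 2.57, 3.14, 3.14, 3.14, 3.14, 3.14].

INTERFACE

Orientations are given as a 3x3 rotation matrix whose columns are the frame's x, y, z axes.
In Python, from cell import monitor, optics, ctrl, spotter gives the robot as it stands.
- The arm moves only by the tool drive_tool, never from a script. Its argument "moves" is a list of rows, each an object of numbers: "jaw": the finger opening in mm, from 0 to 87; "tx", "ty", "tz": the shift along the world's x, y, z in units of 25 mm (1.0 is 25 mm); "yaw": the turn about the world's z in units of 8 degrees (1.0 is 8 degrees). A call has 1 to 5 rows; each row is the pose to reach, as a shift and turn from the pose measured when the call began; what a row does not reach only later rows make up. A row lasts 1/8 s, in which the tool goes at most 62.5 mm and 10.7 degrees, less where a joint would pass 70% of its speed; a pose out of reach is approached as far as the arm can. A call with a gripper value outside its range is refused whole. The fingers move at their own pace and stop on an object; "newtons" is the grip in N (left out, the last holds). Time passes only in rows, so rows that repeat a pose let the fingers close. It gives the time, the measured TCP pose, the force and the opening at its end, in the units of the state.
- monitor.observe(): the state, without advancing time (a new reading comes with each control period).
- optics.grab_frame(name): name is "scene" or "top" or "wrist"; returns the picture (400x640x3 uint8, red, green, blue); there is no depth.
- optics.camera_info(name): a dict with "intrinsics" (3x3 intrinsics, pixels), "origin" and "orientation" of the camera in the world; the wrist camera has in their place "T_tool_cam" (4x4, takes a point from camera to tool coordinates, whose origin is the TCP and whose axes are the tool frame's). Camera axes: x right, y down, z forward; pixel columns grow to the right and rows downward; lengths in m; the calibration is good to about 2 mm. A picture is of the moment at which its call begins: read the wrist's pose just before it. camera_info takes no time and is no camera call.
- ctrl.sign_off(): hands the job in, once; it reports no verdict.
Trained networks look in the newest picture that a camera, given by its name, has taken for a name from the list of things; names that differ only in an ending like _2 or _b are one class to them, and where a whole thing is asked for, a point or a joint stands for the part that bears it (a point fixed in the world has none). Each returns a list of dicts, best first, with "p" (0 to 1); they miss things now and then, are a little off and sometimes report something else, mostly with a low value. They report only what shows in the picture. A call takes as long as a camera call.
- spotter.recognise(camera, label): "point" ([x, y, z] in m, in world coordinates, good to about 4 mm: the middle of the surface that is visible of it).
- spotter.mark_of(camera, label): "point" ([x, y, z] in m, in world coordinates, good to about 4 mm: a listed point, or the origin of a listed thing).
The state is a dict: "time_s": time; "joints": joint angles; "qvel": joint speeds; "effort": joint torques, N m; "ee_pos": TCP position; "tool_rot": TCP orientation; "wrist_force": force on the tool from outside, world axes, zero at the start; "ft_torque": the same for the moment, N m; "gripper_width": finger opening in m.
Only numpy, scipy, OpenCV 4.12 (cv2) and the standard library are available. Lean on these libraries where they do the work, as an engineer would, in place of code of your own. Each camera call takes 0.05 s, during which the arm holds its last target. There are 200 camera calls.

## Working session

There is one attempt and no reset: what is moved stays moved. The work goes in short steps, Python scripts to look and compute and a tool call to move; the robot and the scene stay as the last step left them, time stands still between calls to the robot, and variables do not carry over. Pictures are saved under pics/ and viewed, about 8 in all and at most 12, crops included, and the job is handed in when it is done.

Besides the shell and the picture viewer there is one more tool, called after ">>>" as name([rows], argument=value, ...), one row to a line, values as JSON. drive_tool: Moves the arm, as the interface text tells. Its arguments: {"type":"object","properties":{"moves":{"type":"array"},"newtons":{"type":"number"}},"required":["moves"]}

```bash
mkdir -p pics
cat > h.py <<'E'
import numpy as np, cv2
from cell import monitor, optics, ctrl, spotter
def save(cam,name,crop=None,scale=1):
    im=optics.grab_frame(cam)
    if crop: im=im[crop[1]:crop[3],crop[0]:crop[2]]
    if scale!=1: im=cv2.resize(im,None,fx=scale,fy=scale,interpolation=cv2.INTER_CUBIC)
    cv2.imwrite('pics/'+name,im[:,:,::-1])
def proj(cam,p):
    c=optics.camera_info(cam);R=np.array(c['orientation']);q=R.T@(np.array(p)-c['origin'])
    u=np.array(c['intrinsics'])@q;return u[:2]/u[2]
E
python3 - <<'E'
from h import *
s=monitor.observe();print(s['time_s'],s['ee_pos'],np.round(s['tool_rot'],3).tolist(),s['gripper_width'])
save('top','top1.png');
for l in ['hub','pawl_ball','pawl_pivot','pointer_tip','spoke_1','feeder','conn_1']:
    print('top',l,[(np.round(d['point'],4).tolist(),round(d['p'],2)) for d in spotter.mark_of('top',l)[:6]])
save('scene','scene1.png')
for l in ['hub','pawl_ball','pawl_pivot','pointer_tip','spoke_1','feeder']:
    print('scene',l,[(np.round(d['point'],4).tolist(),round(d['p'],2)) for d in spotter.mark_of('scene',l)[:6]])
for c in('top','scene'):
    i=optics.camera_info(c);print(c,np.round(i['origin'],3),np.round(i['orientation'],3).tolist(),np.round(i['intrinsics'],1).tolist())
print(np.round(optics.camera_info('wrist')['T_tool_cam'],3).tolist())
E
```

```text
0.0 [ 0.15165792 -0.63149919  0.22146435] [[-0.972, -0.001, 0.234], [-0.234, 0.002, -0.972], [0.0, -1.0, -0.002]] 0.0869780003383305
top hub [([0.5903, 0.1816, 0.0858], 0.71), ([0.5646, 0.1325, 0.0957], 0.63)]
top pawl_ball [([0.4623, 0.1287, 0.105], 0.44)]
top pawl_pivot [([0.4554, 0.1024, 0.0641], 0.69), ([0.5783, -0.4562, -0.0022], 0.4), ([0.514, 0.0946, 0.0372], 0.3)]
top pointer_tip []
top spoke_1 [([0.5937, 0.1817, 0.0856], 0.75), ([0.6113, 0.0994, 0.0851], 0.71), ([0.5141, 0.1618, 0.0815], 0.56), ([0.5316, 0.0764, 0.0835], 0.55), ([0.4923, 0.2337, 0.0146], 0.17)]
top feeder [([0.5585, 0.1364, 0.0005], 0.82)]
top conn_1 [([0.5804, 0.0839, 0.0365], 0.6), ([0.6085, 0.1012, 0.0441], 0.49), ([0.5161, 0.0937, 0.0419], 0.46), ([0.5493, 0.0784, 0.0402], 0.4), ([0.6206, 0.1392, 0.0413], 0.4)]
scene hub [([0.5849, 0.0806, 0.0425], 0.72), ([0.5575, 0.1312, 0.0947], 0.61), ([0.5564, -0.3704, -0.0018], 0.59)]
scene pawl_ball [([0.4626, 0.1309, 0.1003], 0.73)]
scene pawl_pivot [([0.4583, 0.1038, 0.0584], 0.84), ([0.545, 0.0564, 0.0578], 0.59)]
scene pointer_tip [([0.5454, 0.0532, 0.0543], 0.73)]
scene spoke_1 [([0.613, 0.1007, 0.0879], 0.88), ([0.5091, 0.1672, 0.0845], 0.87), ([0.5889, 0.1827, 0.0797], 0.66), ([0.53, 0.0786, 0.0859], 0.64)]
scene feeder [([0.5628, 0.1321, -0.0006], 0.58), ([0.5704, -0.2634, -0.0013], 0.36)]
top [ 0.331 -0.139  1.287] [[-0.004, -0.99, 0.144], [-1.0, 0.005, 0.007], [-0.008, -0.144, -0.989]] [[367.2, 0.0, 314.7], [0.0, 367.2, 200.5], [0.0, 0.0, 1.0]]
scene [0.096 0.419 0.755] [[-0.786, -0.435, 0.439], [-0.618, 0.553, -0.559], [0.0, -0.711, -0.703]] [[365.3, 0.0, 320.7], [0.0, 365.3, 201.1], [0.0, 0.0, 1.0]]
[[0.001, 0.963, 0.269, -0.073], [0.0, -0.269, 0.963, -0.163], [1.0, -0.001, -0.001, 0.001], [0.0, 0.0, 0.0, 1.0]]
```

View pics/top1.png

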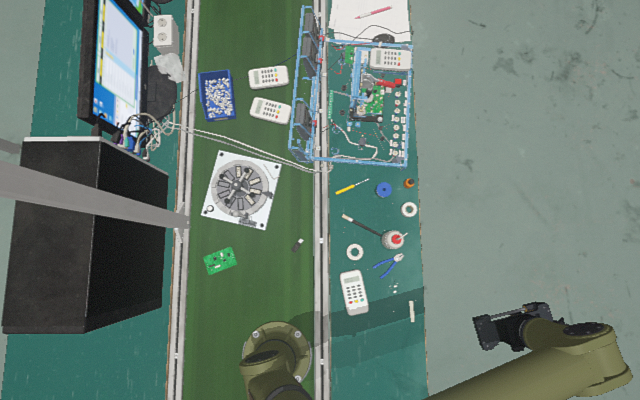

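View pics/scene1.png

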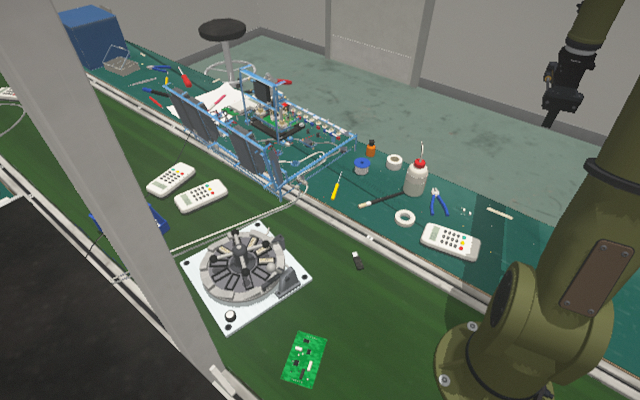

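The pallet is seen in the top view around (240,190). The lever is on the robot's side, and a grey column stands at about (185,220). The hexagon key, the spare knob and the board are nearby. I'll fit the feeder pose to the network's points.

```bash
cat > fit.py <<'E'
import numpy as np
from scipy.optimize import least_squares
def pol(r,a): return [r*np.cos(np.radians(a)),r*np.sin(np.radians(a))]
P=[([0,0],[.5646,.1325]),([0,0],[.5575,.1312]),([0,0],[.5585,.1364]),([0,0],[.5628,.1321]),
([-.094,-.026],[.4623,.1287]),([-.094,-.026],[.4626,.1309]),([-.094,-.05],[.4554,.1024]),([-.094,-.05],[.4583,.1038]),
(pol(.081,270),[.5454,.0532])]
for a,l in {342:[[.6113,.0994],[.613,.1007]],72:[[.5937,.1817],[.5903,.1816],[.5889,.1827]],162:[[.5141,.1618],[.5091,.1672]],252:[[.5316,.0764],[.53,.0786]]}.items():
    P+=[(pol(.06,a),w) for w in l]
A=np.array([p[0] for p in P]);B=np.array([p[1] for p in P])
f=lambda v:((A@np.array([[np.cos(v[2]),np.sin(v[2])],[-np.sin(v[2]),np.cos(v[2])]])+v[:2])-B).ravel()
r=least_squares(f,[.56,.13,-.2],loss='soft_l1',f_scale=.004)
if __name__=='__main__':print(r.x,np.degrees(r.x[2]));print(np.round(r.fun.reshape(-1,2)*1000,1).tolist())
E
python3 fit.py
python3 - <<'E'
from h import *
from fit import r
x,y,t=r.x;R=np.array([[np.cos(t),-np.sin(t)],[np.sin(t),np.cos(t)]])
im=cv2.resize(optics.grab_frame('top')[130:250,180:310],None,fx=5,fy=5,interpolation=cv2.INTER_CUBIC)
im2=cv2.resize(optics.grab_frame('scene')[210:345,170:320],None,fx=5,fy=5,interpolation=cv2.INTER_CUBIC)[:,:]
pts=[(0,0,.099),(-.094,-.026,.104),(-.094,-.05,.062),(0,-.081,.056)]+[(.06*np.cos(a),.06*np.sin(a),.085) for a in np.radians([252,342,72,162])]+[(a*.121,b*.116,.012) for a in(-1,1) for b in(-1,1)]
for p in pts:
    w=[*(R@p[:2]+[x,y]),p[2]]
    for c,i,o in(('top',im,(180,130)),('scene',im2,(170,210))):
        u=(proj(c,w)-o)*5+2;cv2.circle(i,tuple(int(v) for v in u),3,(255,0,0),-1)
cv2.imwrite('pics/t2.png',im[:,:,::-1]);cv2.imwrite('pics/s2.png',cv2.resize(im2,None,fx=.85,fy=.85)[:,:,::-1])
E
```

```text
[ 0.56090796  0.13160519 -0.22929293] -13.13751742766552
[[-3.7, -0.9], [3.4, 0.4], [2.4, -4.8], [-1.9, -0.5], [1.2, -1.0], [0.9, -3.2], [2.6, 1.9], [-0.3, 0.5], [-2.9, -0.5], [1.0, 1.2], [-0.7, -0.1], [-1.8, 1.3], [1.6, 1.4], [3.0, 0.3], [-4.5, 0.8], [0.5, -4.6], [-1.7, 3.8], [-0.1, 1.6]]
```

View pics/t2.png

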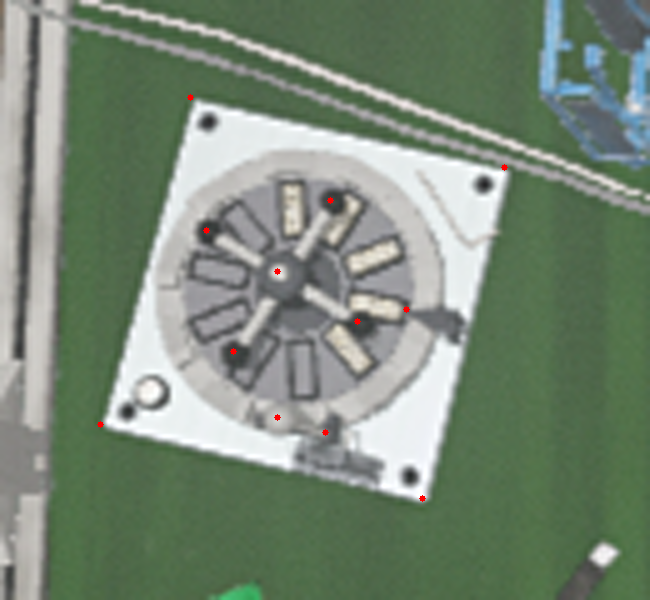

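View pics/s2.png

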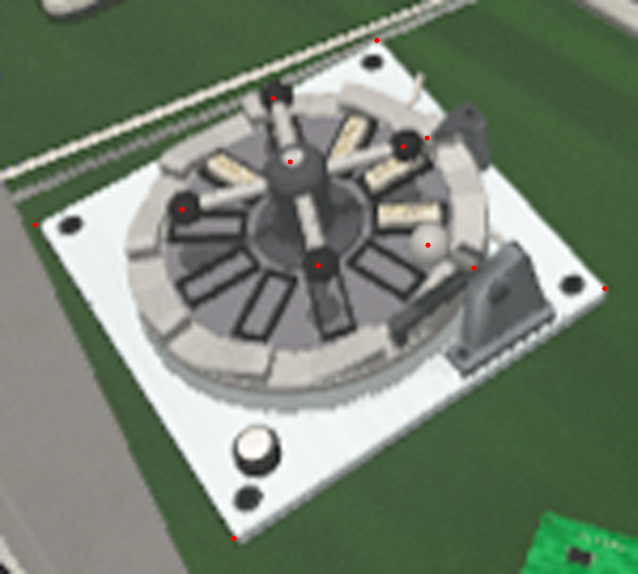

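>>> drive_tool([
  {"tz":2.5,"jaw":0},
  {"tz":5,"jaw":0},
  {"tz":5,"tx":1,"ty":1.5,"yaw":0,"jaw":0},
  {"tz":5,"tx":2.5,"ty":3,"yaw":1,"jaw":0},
  {"tz":5,"tx":4,"ty":4.5,"yaw":2,"jaw":0},
], newtons=20)

```text
validation failed for argument at $.mo...
```

The fit projects well in both pictures: the corners, knobs, hub and ball all land within about 1–2 mm. The move call failed validation, so I'll retry with every key present.

>>> drive_tool([
  {"tx":0.0,"ty":0.0,"tz":2.0,"yaw":0.0,"jaw":0.0},
  {"tx":0.0,"ty":0.0,"tz":4.0,"yaw":0.0,"jaw":0.0},
  {"tx":1.0,"ty":1.5,"tz":5.0,"yaw":0.0,"jaw":0.0},
  {"tx":2.5,"ty":3.0,"tz":5.0,"yaw":1.0,"jaw":0.0},
  {"tx":4.0,"ty":4.5,"tz":5.0,"yaw":2.0,"jaw":0.0},
], newtons=20)

```text
time_s: 1.48
ee_pos: [0.2528, -0.5185, 0.3483]
tool_rot: [[-0.868, 0.001, 0.496], [-0.496, -0.001, -0.868], [0.0, -1.0, 0.002]]
wrist_force: [-0.2, 0.4, -0.3]
gripper_width: 0.0455
```

>>> drive_tool([
  {"tx":1.3,"ty":2.0,"tz":0.0,"yaw":1.0,"jaw":0.0},
  {"tx":2.5,"ty":4.0,"tz":0.0,"yaw":2.0,"jaw":0.0},
  {"tx":3.6,"ty":6.0,"tz":0.0,"yaw":3.0,"jaw":0.0},
  {"tx":4.6,"ty":8.0,"tz":0.0,"yaw":4.0,"jaw":0.0},
  {"tx":5.5,"ty":10.0,"tz":0.0,"yaw":5.0,"jaw":0.0},
])

```text
time_s: 2.1
ee_pos: [0.3911, -0.2667, 0.3486]
tool_rot: [[-0.342, 0.002, 0.94], [-0.94, -0.001, -0.342], [0.001, -1.0, 0.002]]
wrist_force: [0.7, -0.9, 0.3]
gripper_width: 0.0013
```

>>> drive_tool([
  {"tx":0.8,"ty":2.2,"tz":0.0,"yaw":0.4,"jaw":0.0},
  {"tx":1.6,"ty":4.4,"tz":0.0,"yaw":0.86,"jaw":0.0},
  {"tx":2.2,"ty":6.6,"tz":0.0,"yaw":0.86,"jaw":0.0},
  {"tx":2.6,"ty":8.8,"tz":0.0,"yaw":0.86,"jaw":0.0},
  {"tx":3.0,"ty":11.0,"tz":0.0,"yaw":0.86,"jaw":0.0},
])

```text
time_s: 2.72
ee_pos: [0.4662, 0.0102, 0.3488]
tool_rot: [[-0.227, 0.003, 0.974], [-0.974, -0.002, -0.227], [0.001, -1.0, 0.004]]
wrist_force: [0.8, -0.4, 0.1]
gripper_width: 0.0005
```

>>> drive_tool([
  {"tx":0.1,"ty":2.0,"tz":-0.5,"yaw":0.0,"jaw":0.0},
  {"tx":0.16,"ty":4.0,"tz":-1.5,"yaw":0.0,"jaw":0.0},
  {"tx":0.16,"ty":6.0,"tz":-3.0,"yaw":0.0,"jaw":0.0},
  {"tx":0.16,"ty":6.0,"tz":-5.0,"yaw":0.0,"jaw":0.0},
  {"tx":0.16,"ty":6.0,"tz":-6.0,"yaw":0.0,"jaw":0.0},
])

```text
time_s: 3.35
ee_pos: [0.4686, 0.1606, 0.1965]
tool_rot: [[-0.225, 0.001, 0.974], [-0.974, -0.003, -0.225], [0.003, -1.0, 0.001]]
wrist_force: [0.0, -1.0, 0.8]
gripper_width: 0.0
```

Run:
```python
from h import *
s=monitor.observe();print(s['time_s'],s['ee_pos'],np.round(s['tool_rot'],3).tolist(),np.round(s['wrist_force'],1),s['gripper_width'])
save('wrist','w1.png')
for l in ['pawl_ball','pawl_pivot','hub','spoke_1']:
    print(l,[(np.round(d['point'],4).tolist(),round(d['p'],2)) for d in spotter.mark_of('wrist',l)[:5]])
```

```text
3.35 [0.46864307 0.1605891  0.1965164 ] [[-0.225, 0.001, 0.974], [-0.974, -0.003, -0.225], [0.003, -1.0, 0.001]] [ 0.  -1.   0.8] 3.973218134352798e-05
pawl_ball [([0.4651, 0.1297, 0.106], 0.62), ([0.5154, 0.163, 0.0876], 0.48)]
pawl_pivot [([0.4582, 0.1056, 0.0612], 0.81), ([0.5625, 0.1285, 0.0919], 0.3)]
hub [([0.5636, 0.1298, 0.096], 0.65), ([0.5449, 0.0764, 0.04], 0.24)]
spoke_1 [([0.6131, 0.1006, 0.0841], 0.96), ([0.5116, 0.1665, 0.0869], 0.81), ([0.592, 0.1876, 0.0898], 0.74)]
```

View pics/w1.png

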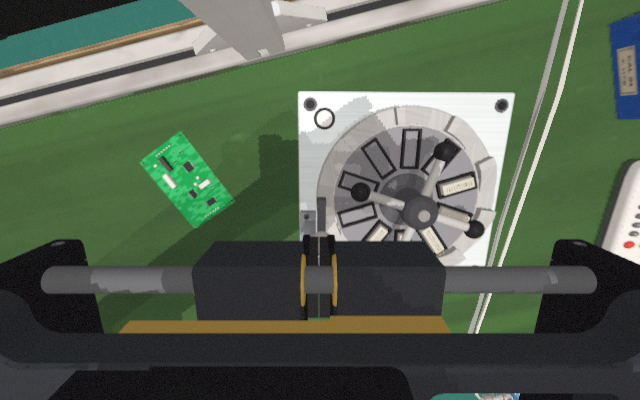

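The wrist view shows the fingers at (320,250), just above the pawl. The nose is at (321,215), and the knobs are at (445,150), (360,190) and (475,228). I'll go down beside the ball.

>>> drive_tool([
  {"tx":0.06,"ty":0.0,"tz":-1.2,"yaw":0.0,"jaw":0.0},
  {"tx":0.06,"ty":0.0,"tz":-2.4,"yaw":0.0,"jaw":0.0},
  {"tx":0.06,"ty":0.0,"tz":-3.2,"yaw":0.0,"jaw":0.0},
  {"tx":0.06,"ty":0.0,"tz":-3.55,"yaw":0.0,"jaw":0.0},
  {"tx":0.06,"ty":0.0,"tz":-3.55,"yaw":0.0,"jaw":0.0},
])

```text
time_s: 4.22
ee_pos: [0.4727, 0.1606, 0.1117]
tool_rot: [[-0.227, 0.005, 0.974], [-0.974, -0.001, -0.227], [0.0, -1.0, 0.005]]
wrist_force: [0.6, 0.5, 0.1]
gripper_width: 0.0005
```

>>> drive_tool([
  {"tx":-0.08,"ty":-0.3,"tz":0.0,"yaw":0.0,"jaw":0.0},
  {"tx":-0.15,"ty":-0.6,"tz":0.0,"yaw":0.0,"jaw":0.0},
  {"tx":-0.22,"ty":-0.9,"tz":0.0,"yaw":0.0,"jaw":0.0},
  {"tx":-0.29,"ty":-1.2,"tz":0.0,"yaw":0.0,"jaw":0.0},
  {"tx":-0.35,"ty":-1.5,"tz":0.0,"yaw":0.0,"jaw":0.0},
])

```text
time_s: 4.85
ee_pos: [0.4664, 0.1294, 0.1163]
tool_rot: [[-0.225, 0.012, 0.974], [-0.974, 0.007, -0.225], [-0.01, -1.0, 0.01]]
wrist_force: [-7.0, 12.3, 30.0]
gripper_width: 0.0005
```

The tip rode up onto the ball, with 30 N upward. I'll back off and come in lower.

>>> drive_tool([
  {"tx":0.0,"ty":0.0,"tz":0.5,"yaw":0.0,"jaw":0.0},
  {"tx":0.14,"ty":0.6,"tz":0.5,"yaw":0.0,"jaw":0.0},
  {"tx":0.3,"ty":1.3,"tz":0.3,"yaw":0.0,"jaw":0.0},
  {"tx":0.3,"ty":1.3,"tz":-0.4,"yaw":0.0,"jaw":0.0},
  {"tx":0.3,"ty":1.3,"tz":-0.7,"yaw":0.0,"jaw":0.0},
])

```text
time_s: 5.48
ee_pos: [0.4728, 0.1605, 0.0971]
tool_rot: [[-0.225, 0.009, 0.974], [-0.974, 0.006, -0.226], [-0.008, -1.0, 0.007]]
wrist_force: [0.3, -0.7, 0.1]
gripper_width: 0.0002
```

Run:
```python
from h import *
s=monitor.observe();print(s['time_s'],s['ee_pos'],np.round(s['tool_rot'],3).tolist(),np.round(s['wrist_force'],1))
save('scene','s3.png',(190,190,340,310),5)
print([(np.round(d['point'],4).tolist(),round(d['p'],2)) for d in spotter.mark_of('scene','pawl_ball')[:5]])
```

```text
5.475 [0.47282208 0.1604581  0.09705806] [[-0.225, 0.009, 0.974], [-0.974, 0.006, -0.226], [-0.008, -1.0, 0.007]] [ 0.3 -0.7  0.1]
[]
```

View pics/s3.png

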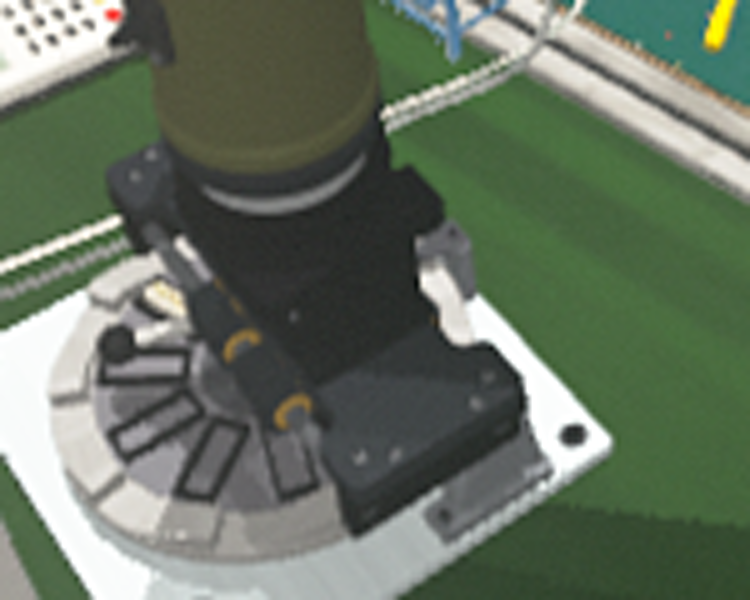

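The gripper hides the ball and the lever, and the dial looks unmoved. I'll push at z ≈ 0.099 in small steps.

>>> drive_tool([
  {"tx":-0.07,"ty":-0.3,"tz":0.08,"yaw":0.0,"jaw":0.0},
  {"tx":-0.14,"ty":-0.6,"tz":0.08,"yaw":0.0,"jaw":0.0},
  {"tx":-0.19,"ty":-0.8,"tz":0.08,"yaw":0.0,"jaw":0.0},
  {"tx":-0.23,"ty":-1.0,"tz":0.08,"yaw":0.0,"jaw":0.0},
])

```text
time_s: 6.08
ee_pos: [0.4672, 0.135, 0.0995]
tool_rot: [[-0.226, 0.009, 0.974], [-0.974, 0.006, -0.226], [-0.008, -1.0, 0.008]]
wrist_force: [-0.2, 0.4, 1.3]
gripper_width: 0.0007
```

>>> drive_tool([
  {"tx":-0.07,"ty":-0.3,"tz":0.0,"yaw":0.0,"jaw":0.0},
  {"tx":-0.14,"ty":-0.6,"tz":0.0,"yaw":0.0,"jaw":0.0},
  {"tx":-0.2,"ty":-0.85,"tz":0.05,"yaw":0.0,"jaw":0.0},
  {"tx":-0.25,"ty":-1.05,"tz":0.1,"yaw":0.0,"jaw":0.0},
  {"tx":-0.28,"ty":-1.2,"tz":0.1,"yaw":0.0,"jaw":0.0},
])

```text
time_s: 6.7
ee_pos: [0.4602, 0.1046, 0.1022]
tool_rot: [[-0.226, 0.01, 0.974], [-0.974, 0.006, -0.227], [-0.008, -1.0, 0.008]]
wrist_force: [-0.2, -0.4, 0.3]
gripper_width: 0.0005
```

>>> drive_tool([
  {"tx":0.0,"ty":0.0,"tz":0.6,"yaw":0.0,"jaw":0.0},
  {"tx":0.0,"ty":0.0,"tz":1.6,"yaw":0.0,"jaw":0.0},
  {"tx":1.0,"ty":-1.0,"tz":3.0,"yaw":0.0,"jaw":0.0},
  {"tx":3.0,"ty":-2.0,"tz":3.4,"yaw":0.0,"jaw":0.0},
  {"tx":5.0,"ty":-2.8,"tz":3.4,"yaw":0.0,"jaw":0.0},
])

```text
time_s: 7.32
ee_pos: [0.5881, 0.033, 0.1901]
tool_rot: [[-0.228, 0.014, 0.974], [-0.974, 0.004, -0.228], [-0.007, -1.0, 0.013]]
wrist_force: [-0.6, 1.2, 0.7]
gripper_width: 0.0006
```

```bash
cat > chk.py <<'E'
from h import *
from fit import r
import sys
x,y,t=r.x
s=monitor.observe();p=s['ee_pos'];dx,dy=p[0]-x,p[1]-y;c,q=np.cos(t),np.sin(t)
print('t',s['time_s'],'feeder xy',np.round([c*dx+q*dy,-q*dx+c*dy,p[2]],4),'F',np.round(s['wrist_force'],1))
def chk(cams):
  for cam in cams:
    optics.grab_frame(cam)
    for l in ['pawl_ball','spoke_1']:
      for d in spotter.mark_of(cam,l)[:5]:
        v=d['point'];dx,dy=v[0]-x,v[1]-y;f=np.array([c*dx+q*dy,-q*dx+c*dy])
        print(cam,l,np.round(f,4),round(v[2],4),'r',round(np.hypot(*f),4),'ang',round(np.degrees(np.arctan2(f[1],f[0]))%360,1),'p',round(d['p'],2))
if len(sys.argv)>1: chk(sys.argv[1].split(','))
E
python3 chk.py scene,top,wrist; python3 -c "
from h import *
save('scene','s4.png',(190,190,340,310),5)"
```

```text
t 7.325 feeder xy [ 0.0489 -0.0898  0.1901] F [-0.6  1.2  0.7]
scene pawl_ball [-0.0943 -0.0779] 0.0971 r 0.1223 ang 219.6 p 0.55
scene spoke_1 [-0.0534  0.0208] 0.0894 r 0.0573 ang 158.7 p 0.97
scene spoke_1 [0.0155 0.0577] 0.0809 r 0.0598 ang 75.0 p 0.76
scene spoke_1 [ 0.0602 -0.0179] 0.0897 r 0.0628 ang 343.5 p 0.69
scene spoke_1 [-0.0198 -0.0588] 0.0836 r 0.0621 ang 251.4 p 0.66
scene spoke_1 [ 0.0059 -0.0562] 0.042 r 0.0565 ang 276.0 p 0.5
top spoke_1 [0.0194 0.0572] 0.0858 r 0.0604 ang 71.3 p 0.69
top spoke_1 [-0.0502  0.0163] 0.0813 r 0.0528 ang 162.0 p 0.59
wrist pawl_ball [-0.0929 -0.0762] 0.1029 r 0.1202 ang 219.4 p 0.93
wrist pawl_ball [-0.1505 -0.2386] -0.0034 r 0.2821 ang 237.7 p 0.33
wrist spoke_1 [0.0186 0.0539] 0.088 r 0.0571 ang 71.0 p 0.96
wrist spoke_1 [-0.0543  0.0193] 0.0878 r 0.0576 ang 160.5 p 0.94
wrist spoke_1 [-0.0182 -0.0576] 0.0859 r 0.0604 ang 252.5 p 0.72
wrist spoke_1 [ 0.0585 -0.0223] 0.0831 r 0.0626 ang 339.1 p 0.62
wrist spoke_1 [ 0.0003 -0.0582] 0.0374 r 0.0582 ang 270.3 p 0.37
```

View pics/s4.png

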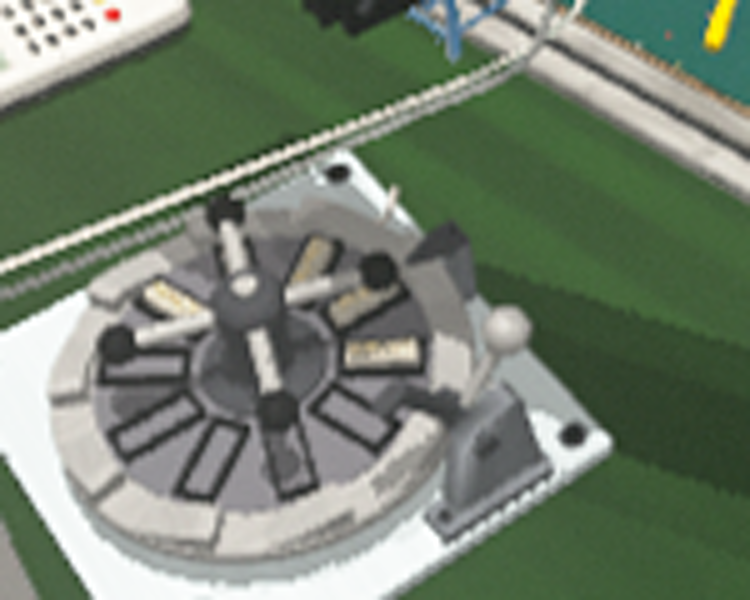

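The pawl is lifted: the ball is at (507,328) on its −y side and the nose is up at (400,395). The dial is still at its start. Next I'll place the finger on the clockwise side of spoke_2.

>>> drive_tool([
  {"tx":0.82,"ty":1.2,"tz":-1.0,"yaw":0.0,"jaw":0.0},
  {"tx":0.82,"ty":1.2,"tz":-2.5,"yaw":0.0,"jaw":0.0},
  {"tx":0.82,"ty":1.2,"tz":-4.0,"yaw":0.0,"jaw":0.0},
  {"tx":0.82,"ty":1.2,"tz":-4.8,"yaw":0.0,"jaw":0.0},
  {"tx":0.82,"ty":1.2,"tz":-4.8,"yaw":0.0,"jaw":0.0},
])

```text
time_s: 8.45
ee_pos: [0.6041, 0.065, 0.0673]
tool_rot: [[-0.225, 0.009, 0.974], [-0.974, 0.004, -0.225], [-0.006, -1.0, 0.008]]
wrist_force: [-0.2, -0.4, 0.4]
gripper_width: 0.0005
```

```bash
python3 chk.py
```

```text
t 8.45 feeder xy [ 0.0572 -0.055   0.0673] F [-0.2 -0.4  0.4]
```

>>> drive_tool([
  {"tx":0.28,"ty":0.34,"tz":0.1,"yaw":0.0,"jaw":0.0},
  {"tx":0.37,"ty":0.73,"tz":0.1,"yaw":0.0,"jaw":0.0},
  {"tx":0.46,"ty":1.12,"tz":0.1,"yaw":0.0,"jaw":0.0},
  {"tx":0.52,"ty":1.35,"tz":0.1,"yaw":0.0,"jaw":0.0},
  {"tx":0.57,"ty":1.59,"tz":0.1,"yaw":0.0,"jaw":0.0},
])

```text
time_s: 9.07
ee_pos: [0.6181, 0.1054, 0.0698]
tool_rot: [[-0.225, 0.008, 0.974], [-0.974, 0.004, -0.225], [-0.006, -1.0, 0.007]]
wrist_force: [-0.2, -1.9, 1.3]
gripper_width: 0.0004
```

```bash
python3 chk.py scene,wrist
```

```text
t 9.075 feeder xy [ 0.0616 -0.0126  0.0698] F [-0.2 -1.9  1.3]
scene pawl_ball [-0.0945 -0.0767] 0.0964 r 0.1217 ang 219.1 p 0.79
scene spoke_1 [-0.0589 -0.0016] 0.0857 r 0.0589 ang 181.6 p 0.96
scene spoke_1 [-0.0091  0.0586] 0.0799 r 0.0593 ang 98.8 p 0.87
scene spoke_1 [0.0617 0.0111] 0.088 r 0.0627 ang 10.2 p 0.62
scene spoke_1 [ 0.0055 -0.0622] 0.0846 r 0.0624 ang 275.0 p 0.6
wrist spoke_1 [-0.0535 -0.0086] 0.0868 r 0.0541 ang 189.1 p 0.75
wrist spoke_1 [0.061  0.0073] 0.0818 r 0.0615 ang 6.8 p 0.73
wrist spoke_1 [-0.009   0.0599] 0.09 r 0.0606 ang 98.5 p 0.67
wrist spoke_1 [-0.0931  0.0913] 0.0111 r 0.1304 ang 135.6 p 0.64
```

Geometry gives 24.1° and the scene camera about 24.2° relative to the start, so they agree. I need 12° more, which is about 12 mm.

>>> drive_tool([
  {"tx":0.04,"ty":0.16,"tz":0.0,"yaw":0.0,"jaw":0.0},
  {"tx":0.07,"ty":0.31,"tz":0.0,"yaw":0.0,"jaw":0.0},
  {"tx":0.11,"ty":0.45,"tz":0.0,"yaw":0.0,"jaw":0.0},
  {"tx":0.11,"ty":0.47,"tz":0.0,"yaw":0.0,"jaw":0.0},
  {"tx":0.11,"ty":0.47,"tz":0.0,"yaw":0.0,"jaw":0.0},
])

```text
time_s: 10.0
ee_pos: [0.6205, 0.1176, 0.0695]
tool_rot: [[-0.224, 0.008, 0.975], [-0.975, 0.005, -0.224], [-0.007, -1.0, 0.006]]
wrist_force: [-2.4, -0.1, 0.2]
gripper_width: 0.0005
```

```bash
python3 chk.py scene,wrist
```

```text
t 10.0 feeder xy [ 0.0612 -0.0001  0.0695] F [-2.4 -0.1  0.2]
scene pawl_ball [-0.0953 -0.0767] 0.0977 r 0.1223 ang 218.8 p 0.66
scene spoke_1 [-0.0241  0.054 ] 0.0783 r 0.0592 ang 114.1 p 0.97
scene spoke_1 [0.0571 0.0219] 0.0851 r 0.0612 ang 21.0 p 0.7
scene spoke_1 [-0.0568 -0.0186] 0.0868 r 0.0597 ang 198.1 p 0.68
scene spoke_1 [ 0.0212 -0.0581] 0.0851 r 0.0618 ang 290.0 p 0.59
wrist pawl_ball [-0.0212  0.0558] 0.0889 r 0.0597 ang 110.7 p 0.65
wrist spoke_1 [-0.0213  0.0568] 0.0906 r 0.0607 ang 110.5 p 0.78
wrist spoke_1 [0.0544 0.0197] 0.0843 r 0.0579 ang 19.9 p 0.7
wrist spoke_1 [-0.053  -0.0193] 0.0873 r 0.0564 ang 200.0 p 0.58
```

>>> drive_tool([
  {"tx":-0.09,"ty":-0.4,"tz":0.0,"yaw":0.0,"jaw":0.0},
  {"tx":-0.2,"ty":-0.9,"tz":0.0,"yaw":0.0,"jaw":0.0},
  {"tx":-0.25,"ty":-1.1,"tz":1.0,"yaw":0.0,"jaw":0.0},
  {"tx":-0.3,"ty":-2.5,"tz":3.0,"yaw":0.0,"jaw":0.0},
  {"tx":-1.0,"ty":-4.5,"tz":4.0,"yaw":0.0,"jaw":0.0},
])

```text
time_s: 10.92
ee_pos: [0.5977, 0.0048, 0.1727]
tool_rot: [[-0.222, 0.014, 0.975], [-0.975, 0.006, -0.222], [-0.009, -1.0, 0.012]]
wrist_force: [-0.6, -1.0, -0.1]
gripper_width: 0.0003
```

```bash
python3 chk.py scene,top,wrist
python3 - <<'E'
from h import *
from fit import r
x,y,t=r.x;R=np.array([[np.cos(t),-np.sin(t)],[np.sin(t),np.cos(t)]])
im=cv2.resize(optics.grab_frame('scene')[205:300,185:295],None,fx=6,fy=6,interpolation=cv2.INTER_CUBIC)
for a in np.radians([18,108,198,288]):
    w=[*(R@[.06*np.cos(a),.06*np.sin(a)]+[x,y]),.085];u=(proj('scene',w)-(185,205))*6+2.5
    cv2.circle(im,tuple(int(v) for v in u),2,(255,0,0),-1)
    # dark blob centroid near prediction
    g=cv2.cvtColor(im,cv2.COLOR_RGB2GRAY);m=np.zeros_like(g);cv2.circle(m,tuple(int(v) for v in u),26,255,-1)
    b=(g<45)&(m>0);yy,xx=np.nonzero(b)
    J=[(proj('scene',[*(R@[.06*np.cos(a+e),.06*np.sin(a+e)]+[x,y]),.085])-(185,205))*6+2.5 for e in(-.05,.05)];d=(J[1]-J[0])/.1
    o=np.array([xx.mean(),yy.mean()])-u;print(np.round(u),np.round(o,1),b.sum(),'dtheta',round(o@d/(d@d),3))
cv2.imwrite('pics/s5.png',im[:,:,::-1])
E
```

```text
t 10.925 feeder xy [ 0.0647 -0.1151  0.1727] F [-0.6 -1.  -0.1]
scene pawl_ball [-0.0937 -0.0761] 0.101 r 0.1207 ang 219.1 p 0.65
scene spoke_1 [-0.0581 -0.0198] 0.0862 r 0.0614 ang 198.8 p 0.95
scene spoke_1 [0.0578 0.0207] 0.0898 r 0.0614 ang 19.7 p 0.92
scene spoke_1 [-0.0249  0.0582] 0.0813 r 0.0633 ang 113.2 p 0.85
scene spoke_1 [ 0.0211 -0.0575] 0.0873 r 0.0613 ang 290.2 p 0.66
top pawl_ball [-0.0965 -0.0767] 0.0986 r 0.1233 ang 218.5 p 0.51
top pawl_ball [0.0347 0.0497] 0.0426 r 0.0606 ang 55.1 p 0.37
top spoke_1 [-0.0208  0.058 ] 0.0842 r 0.0616 ang 109.8 p 0.81
top spoke_1 [ 0.02  -0.057] 0.0817 r 0.0604 ang 289.3 p 0.75
top spoke_1 [0.0565 0.0201] 0.0832 r 0.06 ang 19.5 p 0.73
top spoke_1 [0.032  0.0493] 0.0385 r 0.0588 ang 57.0 p 0.61
top spoke_1 [-0.0504 -0.0237] 0.081 r 0.0557 ang 205.2 p 0.58
wrist pawl_ball [-0.092  -0.0764] 0.101 r 0.1196 ang 219.7 p 0.76
wrist spoke_1 [ 0.0193 -0.0577] 0.0855 r 0.0609 ang 288.5 p 0.83
wrist spoke_1 [0.0568 0.0198] 0.0832 r 0.0601 ang 19.2 p 0.7
wrist spoke_1 [-0.0526 -0.0179] 0.0845 r 0.0556 ang 198.8 p 0.56
wrist spoke_1 [ 0.09   -0.0918] 0.0074 r 0.1286 ang 314.4 p 0.38
[212. 214.] [1.1 4.9] 35 dtheta 0.017
[214. 391.] [nan nan] 0 dtheta nan
[447. 352.] [12.5  9.7] 7 dtheta 0.01
[429. 180.] [ 4.4 -5.5] 317 dtheta -0.009<stdin>:12: RuntimeWarning: Mean of empty slice.
  ret = ret.dtype.type(ret / rcount)
```

View pics/s5.png

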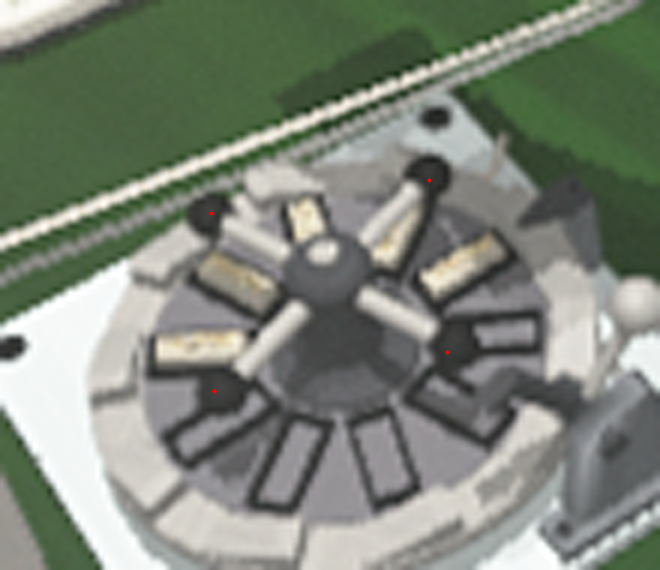

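The knobs at (456,347), (220,390), (212,212) and (428,177) lie on their 18° predictions to within about +0.02 to +0.03 rad. The connector at (463,268) is at the pointer. That's inside the 0.07 window, so I'll go to the −y side of the ball.

>>> drive_tool([
  {"tx":-2.1,"ty":0.5,"tz":0.0,"yaw":0.0,"jaw":0.0},
  {"tx":-4.2,"ty":1.0,"tz":0.0,"yaw":0.0,"jaw":0.0},
  {"tx":-6.2,"ty":1.4,"tz":0.0,"yaw":0.0,"jaw":0.0},
  {"tx":-6.2,"ty":1.4,"tz":-1.0,"yaw":0.0,"jaw":0.0},
  {"tx":-6.2,"ty":1.4,"tz":-1.5,"yaw":0.0,"jaw":0.0},
])

```text
time_s: 12.05
ee_pos: [0.4402, 0.0414, 0.1311]
tool_rot: [[-0.221, 0.008, 0.975], [-0.975, 0.003, -0.221], [-0.005, -1.0, 0.008]]
wrist_force: [-0.5, -0.5, -0.1]
gripper_width: 0.0
```

```bash
python3 chk.py
```

```text
t 12.05 feeder xy [-0.097  -0.1153  0.1311] F [-0.5 -0.5 -0.1]
```

>>> drive_tool([
  {"tx":0.08,"ty":0.0,"tz":-0.8,"yaw":0.0,"jaw":0.0},
  {"tx":0.08,"ty":0.0,"tz":-1.3,"yaw":0.0,"jaw":0.0},
  {"tx":0.12,"ty":0.3,"tz":-1.3,"yaw":0.0,"jaw":0.0},
  {"tx":0.2,"ty":0.6,"tz":-1.3,"yaw":0.0,"jaw":0.0},
  {"tx":0.26,"ty":0.85,"tz":-1.3,"yaw":0.0,"jaw":0.0},
])

```text
time_s: 12.68
ee_pos: [0.4476, 0.0634, 0.0993]
tool_rot: [[-0.22, 0.01, 0.975], [-0.975, 0.004, -0.22], [-0.006, -1.0, 0.009]]
wrist_force: [0.7, -0.5, 0.7]
gripper_width: 0.0005
```

>>> drive_tool([
  {"tx":0.06,"ty":0.25,"tz":0.0,"yaw":0.0,"jaw":0.0},
  {"tx":0.12,"ty":0.5,"tz":0.05,"yaw":0.0,"jaw":0.0},
  {"tx":0.18,"ty":0.75,"tz":0.1,"yaw":0.0,"jaw":0.0},
  {"tx":0.22,"ty":0.9,"tz":0.1,"yaw":0.0,"jaw":0.0},
  {"tx":0.22,"ty":0.9,"tz":0.1,"yaw":0.0,"jaw":0.0},
])

```text
time_s: 13.3
ee_pos: [0.453, 0.0862, 0.1018]
tool_rot: [[-0.22, 0.01, 0.975], [-0.976, 0.004, -0.22], [-0.006, -1.0, 0.009]]
wrist_force: [-0.3, -0.1, -0.3]
gripper_width: 0.0001
```

```bash
python3 chk.py
```

```text
t 13.3 feeder xy [-0.0947 -0.0687  0.1018] F [-0.3 -0.1 -0.3]
```

>>> drive_tool([
  {"tx":-0.1,"ty":-0.6,"tz":0.0,"yaw":0.0,"jaw":0.0},
  {"tx":-0.3,"ty":-1.6,"tz":0.8,"yaw":0.0,"jaw":0.0},
  {"tx":-0.3,"ty":-3.4,"tz":2.5,"yaw":0.0,"jaw":0.0},
  {"tx":-0.1,"ty":-5.5,"tz":3.5,"yaw":0.0,"jaw":0.0},
  {"tx":0.0,"ty":-7.5,"tz":4.0,"yaw":0.0,"jaw":0.0},
])

```text
time_s: 13.92
ee_pos: [0.4536, -0.1037, 0.2037]
tool_rot: [[-0.221, 0.012, 0.975], [-0.975, 0.001, -0.221], [-0.004, -1.0, 0.012]]
wrist_force: [0.7, -0.6, -0.1]
gripper_width: 0.0008
```

```bash
python3 chk.py scene,top
python3 - <<'E'
from h import *
from fit import r
x,y,t=r.x;R=np.array([[np.cos(t),-np.sin(t)],[np.sin(t),np.cos(t)]])
im=cv2.resize(optics.grab_frame('scene')[205:300,185:295],None,fx=6,fy=6,interpolation=cv2.INTER_CUBIC)
P=[(.06*np.cos(a),.06*np.sin(a),.085) for a in np.radians([18,108,198,288])]+[(-.094,-.026,.104)]
for p in P:
    u=(proj('scene',[*(R@p[:2]+[x,y]),p[2]])-(185,205))*6+2.5
    cv2.circle(im,tuple(int(v) for v in u),2,(255,0,0),-1)
cv2.imwrite('pics/s6.png',im[:,:,::-1])
E
```

```text
t 13.925 feeder xy [-0.051  -0.2535  0.2037] F [ 0.7 -0.6 -0.1]
scene pawl_ball [-0.0956 -0.0226] 0.1002 r 0.0982 ang 193.3 p 0.56
scene spoke_1 [0.0585 0.0243] 0.0867 r 0.0634 ang 22.6 p 0.98
scene spoke_1 [-0.0574 -0.0186] 0.0875 r 0.0603 ang 198.0 p 0.98
scene spoke_1 [-0.0241  0.0547] 0.0807 r 0.0597 ang 113.8 p 0.89
scene spoke_1 [-0.0922  0.0904] 0.0126 r 0.1291 ang 135.6 p 0.74
scene spoke_1 [ 0.0227 -0.0572] 0.0847 r 0.0616 ang 291.6 p 0.69
top pawl_ball [-0.0221  0.0544] 0.0861 r 0.0587 ang 112.2 p 0.75
top pawl_ball [ 0.1471 -0.5712] -0.0032 r 0.5899 ang 284.4 p 0.73
top pawl_ball [-0.0954 -0.0258] 0.0995 r 0.0988 ang 195.1 p 0.49
top spoke_1 [-0.0523 -0.0227] 0.0805 r 0.057 ang 203.4 p 0.8
top spoke_1 [-0.0207  0.0585] 0.0875 r 0.0621 ang 109.4 p 0.79
top spoke_1 [0.0551 0.0184] 0.0849 r 0.058 ang 18.5 p 0.7
top spoke_1 [ 0.0192 -0.0577] 0.0822 r 0.0608 ang 288.4 p 0.56
```

View pics/s6.png

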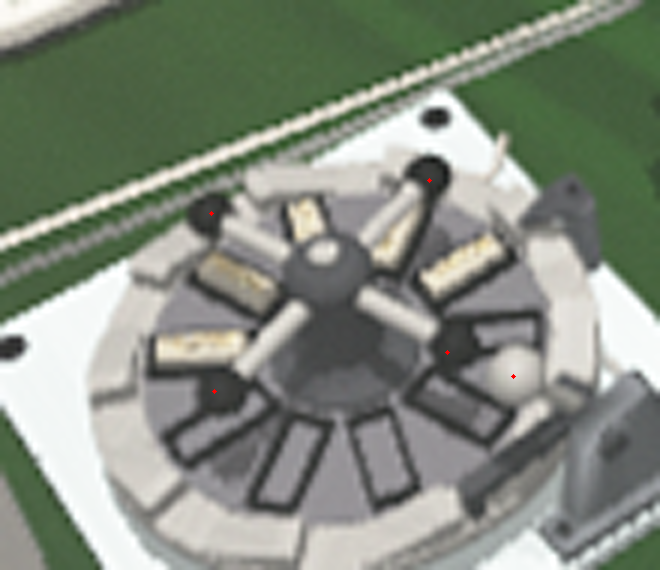

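Run:
```python
from h import *
a=cv2.imread('pics/scene1.png');b=optics.grab_frame('scene')[:,:,::-1].copy()
up=lambda i:cv2.resize(i,None,fx=8,fy=8,interpolation=cv2.INTER_CUBIC)
from fit import r
x,y,t=r.x;R=np.array([[np.cos(t),-np.sin(t)],[np.sin(t),np.cos(t)]])
def m(n,p,h=6,s=6):
    u=proj('scene',[*(R@p[:2]+[x,y]),p[2]]).round().astype(int);X,Y=u
    T=up(a[Y-h:Y+h,X-h:X+h]);S=up(b[Y-h-s:Y+h+s,X-h-s:X+h+s])
    r_=cv2.matchTemplate(S,T,cv2.TM_CCOEFF_NORMED);_,v,_,l=cv2.minMaxLoc(r_);print(n,u,'shift px',(l[0]/8-s,l[1]/8-s),round(v,3))
m('ball',(-.094,-.026,.104));m('lever/nose',(-.094,-.02,.06));m('corner',(-.121,-.116,.012))
m('ball+.06 ->',(-.094,-.026,.104))
for q in(-.0263,-.0287,-.035): print(q,proj('scene',[*(R@[-.094,q]+[x,y]),.104]))
for k in range(10):
    A=np.radians(36*k);m('rim%d'%(36*k),(.098*np.cos(A),.098*np.sin(A),.04),8)
    j=[proj('scene',[*(R@[.098*np.cos(A+e),.098*np.sin(A+e)]+[x,y]),.04]) for e in(0,.05)];print('   per +.05rad',np.round(j[1]-j[0],2))
```

```text
ball [270 267] shift px (0.125, -0.5) 0.859
lever/nose [270 280] shift px (0.75, -0.75) 0.964
corner [312 278] shift px (0.0, 0.0) 0.999
ball+.06 -> [270 267] shift px (0.125, -0.5) 0.859
-0.0263 [270.34375627 267.29668305]
-0.0287 [271.28583695 266.71496855]
-0.035 [273.74664728 265.19547123]
rim0 [222 238] shift px (-1.25, 0.625) 0.627
   per +.05rad [-1.73  0.97]
rim36 [205 254] shift px (-0.875, 0.75) 0.876
   per +.05rad [-0.93  1.59]
rim72 [200 275] shift px (0.125, 1.25) 0.979
   per +.05rad [0.34 1.67]
rim108 [212 293] shift px (1.0, 0.875) 0.97
   per +.05rad [1.63 1.03]
rim144 [237 300] shift px (1.625, 0.0) 0.951
   per +.05rad [ 2.26 -0.14]
rim180 [264 291] shift px (0.125, 0.0) 0.972
   per +.05rad [ 1.83 -1.24]
rim216 [281 272] shift px (0.0, 0.0) 0.996
   per +.05rad [ 0.66 -1.71]
rim252 [282 251] shift px (0.0, 0.0) 0.988
   per +.05rad [-0.61 -1.48]
rim288 [268 236] shift px (0.125, 0.25) 0.926
   per +.05rad [-1.53 -0.79]
rim324 [246 232] shift px (-1.25, 0.375) 0.87
   per +.05rad [-1.92  0.1 ]
```

The rim pattern against the start picture says the dial stands at +0.036 rad past the notch, and the pawl looks slightly off its first position. There is plenty of time, so I'll nudge the dial about 2 mm clockwise, the free feed direction. I'll push knob 2 from its other side to centre it.

>>> drive_tool([
  {"tx":1.4,"ty":2.0,"tz":0.0,"yaw":0.0,"jaw":0.0},
  {"tx":2.8,"ty":4.0,"tz":0.0,"yaw":0.0,"jaw":0.0},
  {"tx":4.2,"ty":6.0,"tz":0.0,"yaw":0.0,"jaw":0.0},
  {"tx":5.6,"ty":8.0,"tz":0.0,"yaw":0.0,"jaw":0.0},
  {"tx":6.9,"ty":10.0,"tz":0.0,"yaw":0.0,"jaw":0.0},
])

```text
time_s: 14.95
ee_pos: [0.6261, 0.1526, 0.2008]
tool_rot: [[-0.217, 0.008, 0.976], [-0.976, 0.004, -0.217], [-0.006, -1.0, 0.007]]
wrist_force: [-0.2, -0.5, 0.9]
gripper_width: 0.0004
```

>>> drive_tool([
  {"tx":0.4,"ty":1.1,"tz":0.0,"yaw":0.0,"jaw":0.0},
  {"tx":0.4,"ty":1.1,"tz":0.0,"yaw":0.0,"jaw":0.0},
  {"tx":0.4,"ty":1.1,"tz":-1.0,"yaw":0.0,"jaw":0.0},
])

```text
time_s: 15.32
ee_pos: [0.6367, 0.1814, 0.1773]
tool_rot: [[-0.215, 0.011, 0.977], [-0.977, 0.005, -0.215], [-0.007, -1.0, 0.01]]
wrist_force: [0.1, -0.4, 0.0]
gripper_width: 0.0004
```

```bash
python3 chk.py
```

```text
t 15.325 feeder xy [0.0625 0.0657 0.1773] F [ 0.1 -0.4  0. ]
```

>>> drive_tool([
  {"tx":-0.12,"ty":-0.5,"tz":-1.0,"yaw":-0.08,"jaw":0.0},
  {"tx":-0.12,"ty":-0.5,"tz":-2.4,"yaw":-0.08,"jaw":0.0},
  {"tx":-0.12,"ty":-0.5,"tz":-3.7,"yaw":-0.08,"jaw":0.0},
  {"tx":-0.12,"ty":-0.5,"tz":-4.2,"yaw":-0.08,"jaw":0.0},
  {"tx":-0.12,"ty":-0.5,"tz":-4.2,"yaw":-0.08,"jaw":0.0},
])

```text
time_s: 15.95
ee_pos: [0.6333, 0.1683, 0.0721]
tool_rot: [[-0.226, 0.01, 0.974], [-0.974, 0.004, -0.226], [-0.007, -1.0, 0.009]]
wrist_force: [0.3, -0.2, 0.3]
gripper_width: 0.0006
```

```bash
python3 chk.py
```

```text
t 15.95 feeder xy [0.0622 0.0522 0.0721] F [ 0.3 -0.2  0.3]
```

>>> drive_tool([
  {"tx":-0.05,"ty":-0.23,"tz":0.0,"yaw":0.0,"jaw":0.0},
  {"tx":-0.08,"ty":-0.36,"tz":0.0,"yaw":0.0,"jaw":0.0},
  {"tx":-0.1,"ty":-0.43,"tz":0.0,"yaw":0.0,"jaw":0.0},
  {"tx":-0.11,"ty":-0.47,"tz":0.0,"yaw":0.0,"jaw":0.0},
])

```text
time_s: 16.45
ee_pos: [0.6311, 0.1567, 0.0727]
tool_rot: [[-0.227, 0.012, 0.974], [-0.974, 0.005, -0.227], [-0.008, -1.0, 0.01]]
wrist_force: [0.3, 1.6, 0.1]
gripper_width: 0.0006
```

>>> drive_tool([
  {"tx":-0.01,"ty":-0.04,"tz":0.0,"yaw":0.0,"jaw":0.0},
  {"tx":-0.02,"ty":-0.07,"tz":0.0,"yaw":0.0,"jaw":0.0},
  {"tx":-0.02,"ty":-0.07,"tz":0.0,"yaw":0.0,"jaw":0.0},
])

```text
time_s: 16.82
ee_pos: [0.6312, 0.1556, 0.0729]
tool_rot: [[-0.226, 0.013, 0.974], [-0.974, 0.006, -0.226], [-0.009, -1.0, 0.012]]
wrist_force: [2.8, 3.5, -1.6]
gripper_width: 0.0008
```

```bash
cat > rim.py <<'E'
from h import *
from fit import r
x,y,t=r.x;R=np.array([[np.cos(t),-np.sin(t)],[np.sin(t),np.cos(t)]])
a=cv2.imread('pics/scene1.png');b=optics.grab_frame('scene')[:,:,::-1].copy()
up=lambda i:cv2.resize(i,None,fx=8,fy=8,interpolation=cv2.INTER_CUBIC)
def m(n,p,h=6,s=6):
    u=proj('scene',[*(R@p[:2]+[x,y]),p[2]]).round().astype(int);X,Y=u
    T=up(a[Y-h:Y+h,X-h:X+h]);S=up(b[Y-h-s:Y+h+s,X-h-s:X+h+s])
    _,v,_,l=cv2.minMaxLoc(cv2.matchTemplate(S,T,cv2.TM_CCOEFF_NORMED));return np.array([l[0]/8-s,l[1]/8-s]),round(v,3)
for k in(72,108,144):
    A=np.radians(k);f=lambda A:np.array((.098*np.cos(A),.098*np.sin(A),.04));d,v=m(k,f(A),8)
    J=(proj('scene',[*(R@f(A+.05)[:2]+[x,y]),.04])-proj('scene',[*(R@f(A)[:2]+[x,y]),.04]))/.05
    print(k,'dial err',round(d@J/(J@J),3),v)
print('ball',m(0,(-.094,-.026,.104)),'nose',m(0,(-.094,-.02,.06)),m(0,(-.094,0.,.05)))
E
python3 chk.py; python3 rim.py
```

```text
t 16.825 feeder xy [0.063  0.0393 0.0729] F [ 2.8  3.5 -1.6]
72 dial err -0.177 0.798
108 dial err 0.027 0.946
144 dial err 0.022 0.965
ball (array([ 0.   , -0.125]), 0.767) nose (array([ 0.5, -0.5]), 0.98) (array([ 0.125, -0.125]), 0.978)
```

The finger is in contact and the dial has moved from 0.036 to about 0.024. I'll push about 1.5 mm further.

>>> drive_tool([
  {"tx":-0.02,"ty":-0.05,"tz":0.0,"yaw":0.0,"jaw":0.0},
  {"tx":-0.03,"ty":-0.08,"tz":0.0,"yaw":0.0,"jaw":0.0},
  {"tx":-0.03,"ty":-0.08,"tz":0.0,"yaw":0.0,"jaw":0.0},
])

```text
time_s: 17.25
ee_pos: [0.6305, 0.1534, 0.073]
tool_rot: [[-0.226, 0.013, 0.974], [-0.974, 0.006, -0.226], [-0.009, -1.0, 0.012]]
wrist_force: [3.4, 2.2, -0.9]
gripper_width: 0.0006
```

```bash
python3 chk.py; python3 rim.py
```

```text
t 17.25 feeder xy [0.0629 0.037  0.073 ] F [ 3.4  2.2 -0.9]
72 dial err -0.007 0.785
108 dial err -0.007 0.93
144 dial err -0.011 0.972
ball (array([-0.125,  0.375]), 0.799) nose (array([-0.125,  0.125]), 0.983) (array([-0.125,  0.   ]), 0.979)
```

The dial is now at −0.008 and the nose is back where it started. I'll retreat.

>>> drive_tool([
  {"tx":0.06,"ty":0.25,"tz":0.0,"yaw":0.0,"jaw":0.0},
  {"tx":0.11,"ty":0.5,"tz":0.0,"yaw":0.0,"jaw":0.0},
  {"tx":0.11,"ty":0.5,"tz":1.0,"yaw":0.0,"jaw":0.0},
  {"tx":0.11,"ty":0.5,"tz":3.0,"yaw":0.0,"jaw":0.0},
  {"tx":0.11,"ty":0.5,"tz":5.0,"yaw":0.0,"jaw":0.0},
])

```text
time_s: 17.92
ee_pos: [0.6323, 0.1659, 0.1987]
tool_rot: [[-0.226, 0.011, 0.974], [-0.974, 0.005, -0.226], [-0.007, -1.0, 0.01]]
wrist_force: [0.5, 0.2, 0.3]
gripper_width: 0.0004
```

>>> drive_tool([
  {"tx":-1.2,"ty":-2.0,"tz":0.8,"yaw":0.0,"jaw":0.0},
  {"tx":-2.4,"ty":-4.0,"tz":0.8,"yaw":0.0,"jaw":0.0},
  {"tx":-3.6,"ty":-6.0,"tz":0.8,"yaw":0.0,"jaw":0.0},
  {"tx":-4.8,"ty":-8.0,"tz":0.8,"yaw":0.0,"jaw":0.0},
  {"tx":-4.8,"ty":-8.0,"tz":0.8,"yaw":0.0,"jaw":0.0},
])

```text
time_s: 18.55
ee_pos: [0.5099, -0.041, 0.2182]
tool_rot: [[-0.237, 0.008, 0.971], [-0.971, 0.0, -0.237], [-0.002, -1.0, 0.008]]
wrist_force: [0.8, 0.0, 0.3]
gripper_width: 0.0005
```

```bash
python3 rim.py
python3 - <<'E'
from h import *
save('scene','s7.png',(185,205,295,300),6)
print(np.round(monitor.observe()['wrist_force'],1))
E
```

```text
72 dial err -0.011 0.992
108 dial err -0.009 0.988
144 dial err -0.011 0.977
ball (array([-0.125,  0.25 ]), 0.928) nose (array([-0.125,  0.125]), 0.985) (array([-0.125,  0.   ]), 0.988)
[-0.2  1.3  0.3]
```

View pics/s7.png

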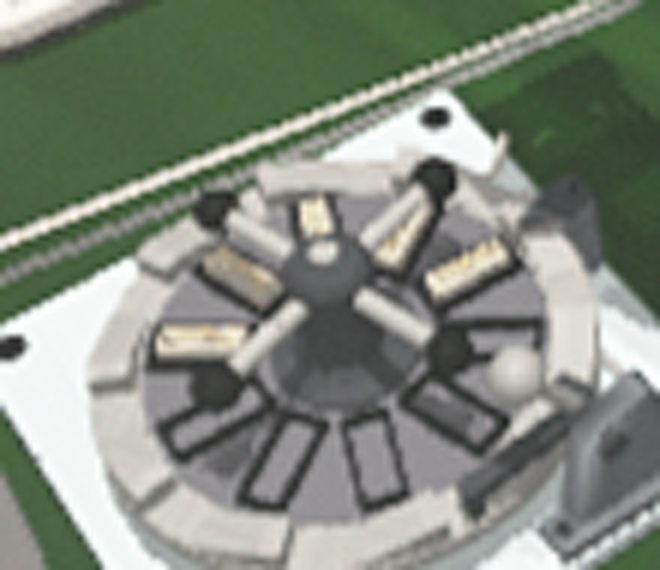

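The ball at (515,370) and the nose at (465,495) are back in their first positions. All five connectors lie in their nests, with conn_1 at (468,268) by the pointer, and the gripper is clear. I'll hand in.

```bash
python3 -c "
from cell import ctrl
print(ctrl.sign_off())"
```

```text
the job is handed in; nothing more can be done
None
```

The job is handed in, and by my last checks the dial is back one notch with the pawl down. The system gives no verdict, so these checks come from the camera pictures, not from the joints themselves.

**What I did**
- I tipped the lever over, and the pawl lifted and stayed up.
- I pushed knob 2 counterclockwise one notch and tipped the lever back.
- I then nudged the dial about 0.045 rad clockwise, because it stood about 0.036 rad past the notch and the nose looked slightly raised.

**Last checks**
- **Dial:** about 0.010 rad short of one notch back (limit 0.10), from matching the rim against the first picture.
- **Pawl:** the nose and ball are within about 0.3 pixel of their fully-down starting positions.
- **Connectors:** all five look seated in their nests, with conn_1 at the pointer.
- **Gripper:** it stands clear of everything. Time was about 18.6 s of the 48 s.

**What went wrong or disagreed**
- My first push at the lever was too high. The fingertip rode up onto the ball with about 30 N upward, under the 60 N limit. I backed off and pushed lower, and the dial and pawl showed no change.
- After the main push, finger geometry put the dial at 36.4° and the networks at roughly 37° to 39°. The rim comparison gave about 38°, which is why I made the final nudge.

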